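# Unlatch the return bin and hold its funnel flap at the balance point

### The arm

A 6-joint arm with a two-finger parallel gripper is mounted at the origin on the work surface. World frame = base frame: x ahead of the robot, y to its left, z up, the work surface at z = 0. Lengths are in mm, angles in rad, forces in N, time in s.
With the tool pointing down it reaches from about 325 to 900 mm from the base axis. Payload 6.1 kg.
Tool frame: the origin (TCP) lies between the finger pads; the fingertips stand 17 mm ahead of it and the grasp point (between the pads) lies 2 mm behind it (robot.finger_overhang is the z of the fingertips in the tool frame, in mm); z points along the fingers, y is the direction in which the jaws open and shut (so a half turn about z gives the same grasp; the last joint's range is limited). The gripper opens to 85 mm and grips with 20 to 120 N. Pads are 22 mm wide; open, the fingers measure 114 mm over their backs; the gripper's body (76 mm by 85 mm) begins 54 mm behind the grasp point. The pads swing forward as they close: fully open they stand 13 mm farther back than shut.
Start: joints at [1.2, 0.22, 1.526, -0, 1.395, -0.126], TCP at [151.475, 606.359, 213.1] pointing down, gripper open.
Joint ranges: [-2.98, 2.98], [-0.91, 2.08], [0.09, 2.57], [-1.24, 4.39], [0.2, 2.65], [-2.68, 2.68]. Speed limits (rad/s): [2.57, 2.57, 3.01, 3.14, 3.14, 3.14].

### API

Orientations are given as a unit quaternion [x, y, z, w].
In Python, from rig import robot gives the robot as it stands.
- The arm moves only by the shell command python3 -m jog 'ROWS' [FORCE]. ROWS is JSON, one flat list of numbers, 7 for each row, row after row: the shift along the world's x, y, z in mm, then the turn, a rotation vector about the world's x, y, z in rad, then the finger opening in mm, from 0 to 85.4. A call has 1 to 20 rows; each row is the pose to reach, as a shift and turn from the pose commanded when the call began; what a row does not reach only later rows make up. A row lasts 1/12 s, in which the tool goes at most 41.7 mm and 7.16 degrees, less where a joint would pass 70% of its speed; a pose out of reach is approached as far as the arm can. A call with a gripper value outside its range is refused whole. The fingers move at their own pace and stop on an object; FORCE is the grip in N (left out, the last holds). Time passes only in rows, so rows that repeat a pose let the fingers close. It gives the time, the measured TCP pose, the force and the opening at its end, in the units of the state.
- robot.get_obs(): the state, without advancing time (a new reading comes with each control period).
- robot.get_image(name): name is "scene" or "top" or "wrist"; returns a dict with "color" (384x512x3 uint8, red, green, blue), "range_z" (384x512 float32, mm along the optical axis (not along the pixel's ray), 0 where there is no reading), "K" (3x3 intrinsics, pixels), "distortion" ([k1, k2, p1, p2, k3] as OpenCV has them; the pictures are not rectified), "xyz" and "orientation" of the camera in the world. Camera axes: x right, y down, z forward; pixel columns grow to the right and rows downward; lengths in mm; the calibration is good to about 2 mm. A picture is of the moment at which its call begins.
- robot.close_job(): hands the job in, once; it reports no verdict.
The state is a dict: "clock": time; "qpos": joint angles; "qvel": joint speeds; "effort": joint torques, N m; "eef_pos": TCP position; "tcp_rot": TCP orientation; "force": force on the tool from outside, world axes, zero at the start; "moment": the same for the moment, N m; "gripper_width": finger opening in mm.
Only numpy, scipy, OpenCV 4.12 (cv2) and the standard library are available. Lean on these libraries where they do the work, as an engineer would, in place of code of your own. Each camera call takes 0.05 s, during which the arm holds its last target.

### The job

Open the return bin so that a colleague can tip a tray of used parts into its funnel: twist the red wing knob on the bin clockwise (seen from above) to its stop, so that the funnel flap pops ajar, and let go so the knob springs back. Then take the flap by its blue bar, swing it up to its balance point, where it stands straight up over its hinge, and keep it there without letting it fall shut or tip over backwards; finish while still holding it there. Leave the cup, the mortar and both trays where they are.

Things in the scene. Friction and masses are not known exactly. Their poses are not given: they have to be found in the camera images.
- bin: Grey return bin, fixed, a closed box; origin on the counter under the funnel's axis, z up. Spans x -100..100, y -180..95 mm, 75 mm high. A steel funnel (mouth 124 mm, rim 101 mm above the counter) stands on it under the white flap. The flap's hinge is at x = 70 mm, on the side away from the robot; the red knob at x = -30, y = -135 mm (robot's right).
- flap (a joint): Angle of the white flap, 0.25-0.38 kg, rad: 0 = shut, level; grows as the bar rises; 1.571 = straight up, its balance point: it falls shut below, and back to a stop at 2.2 beyond. Hinge friction negligible. Latched it cannot rise above 0.03; when the knob passes about 0.8 a spring pin pops it to about 0.2 within 0.5 s; it rests there and the latch arm returns beneath it.
- flap_hinge (a point): Point on the flap's hinge axis, in line with the bar's middle, 105 mm above the counter. The axis is level and runs along the bin's y. It does not move with the flap.
- flap_bar (a point): Middle of the flap's blue round handle bar: 10 mm thick, 90 mm long, parallel to the hinge, 190 mm from it; moves with the flap and can turn between the fingers. Gap from bar to flap disc about 50 mm. Height above the counter: latched 105, ajar 145, upright 295 mm. Shut, it is 20 mm in front of the bin and its axes are the bin's (x level towards the hinge, y along the bar).
- knob (a joint): Turn of the red wing knob, rad: 0 = home, grows clockwise seen from above to the stop at 1.2. A spring drives it home all the way; it takes about 0.05 N m at home and 0.2 N m at the stop.
- knob_grip (a point): Point in the knob's red wing, on its upright axis, 140 mm above the counter; turns with it. Wing 46 mm long (this frame's x), 12 mm thick (its y), 120 to 156 mm above the counter, over a black disc of 48 mm. A flat steel latch arm, top 114 mm above the counter, reaches 62 mm from the axis, at home towards the flap (bin +y), and turns with the knob.
- cup: Pink plastic cup, 72 mm across the rim, 85 mm high, standing on the counter; origin under its centre. Leave alone.
- mortar: Small white ceramic mortar, 80 mm across, 45 mm high; origin under its centre. Leave alone.
- orange_tray: Orange polymer tray 200 x 140 x 25 mm with instruments; origin under its centre. Leave alone.
- steel_tray: Steel tray 220 x 150 x 20 mm with instruments; origin under its centre. Leave alone.

How it is judged:
By the outcome, as a careful person would: the job done as asked, in the order asked, and still so for the second after the job is handed in, while the arm keeps its last pose, push and grip.
It also fails if it takes over 64 s, if anything falls off the work surface, if the arm or the gripper's body presses on something with over 40 N, if the wrist force passes 120 N, or if a joint passes its speed limit or range.

## Working session

There is one attempt and no reset: what is moved stays moved. The work goes in short steps, Python scripts to look and compute and a shell command to move; the robot and the scene stay as the last step left them, time stands still between calls to the robot, and variables do not carry over. Pictures are saved under pics/ and viewed, and the job is handed in when it is done.

```bash
ls; mkdir -p pics; python3 - <<'E'
from rig import robot
import cv2
o=robot.get_obs(); print(o)
for n in ("scene","top","wrist"):
    im=robot.get_image(n); cv2.imwrite(f"pics/{n}0.png",im["color"][:,:,::-1]); print(n,im["xyz"],im["orientation"],im["K"],im["distortion"])
    import numpy as np; np.savez(f"{n}0.npz",**{k:np.array(v) for k,v in im.items()})
E
```

```text
pics
{'clock': 0.0, 'qpos': array([ 1.19990352e+00,  2.21247185e-01,  1.52762253e+00,  1.93452089e-05,
        1.39466886e+00, -1.26124368e-01]), 'qvel': array([ 0.00184028,  0.00179088, -0.00264158, -0.00037756, -0.00184166,
        0.00048728]), 'effort': array([-1.23564772e-03, -4.96901643e+01, -3.89396167e+01, -2.73026089e-04,
        1.12837966e-02,  2.32244304e-05]), 'eef_pos': array([151.23698976, 605.77076751, 211.98017081]), 'tcp_rot': array([ 1.22080570e-01,  9.92519717e-01, -9.40728546e-04, -2.48536583e-04]), 'force': array([ 0.6084491 ,  0.00244901, -0.47253836]), 'moment': array([-0.00621049,  0.02022383,  0.01053905]), 'gripper_width': 85.26308708163276}
scene [1209.57274631 -629.38473517  867.56331876] [ 0.83709955  0.34910894 -0.16411947 -0.38788154] [[387.18462534   0.         255.21777332]
 [  0.         387.18462534 200.61261967]
 [  0.           0.           1.        ]] [-0.12076068  0.          0.          0.          0.        ]
top [ 344.823384     11.175324   1266.23949473] [-0.69478073  0.71206811 -0.07092456  0.07216957] [[424.77121285   0.         263.3417252 ]
 [  0.         424.77121285 188.18635439]
 [  0.           0.           1.        ]] [-0.07489976  0.          0.          0.          0.        ]
wrist [ 69.46822825 626.2200596  373.21458084] [0.77728266 0.60707729 0.10127566 0.13050695] [[272.56668944   0.         257.53679753]
 [  0.         272.56668944 197.53116632]
 [  0.           0.           1.        ]] [-0.05450179  0.          0.          0.          0.        ]
```

View pics/scene0.png

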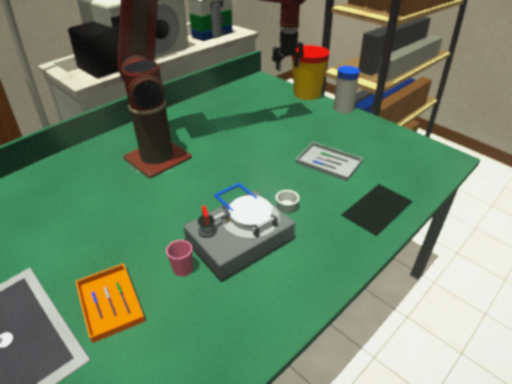

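View pics/top0.png

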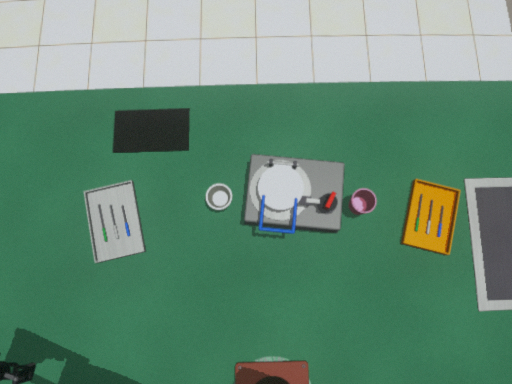

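The scene and top views show the bin with its blue bar at about (277,231) in the top view, the red knob at (331,200), the cup at (363,201) and the mortar at (219,197). Next I'll turn these into positions.

```bash
cat > h.py <<'E'
import numpy as np, cv2
from scipy.spatial.transform import Rotation as R
def pts(im,mask,z=None):
    v,u=np.nonzero(mask); K=im["K"]
    n=cv2.undistortPoints(np.stack([u,v],1).astype(float)[:,None],K,im["distortion"])[:,0]
    d=np.c_[n,np.ones(len(n))]; M=R.from_quat(im["orientation"]).as_matrix(); dw=d@M.T
    if z is None: s=im["range_z"][v,u].astype(float); ok=s>0
    else: s=(z-im["xyz"][2])/dw[:,2]; ok=s>0
    return (im["xyz"]+dw*s[:,None])[ok], np.c_[u,v][ok]
def hsv(im): return cv2.cvtColor(np.ascontiguousarray(im["color"]),cv2.COLOR_RGB2HSV)
def proj(im,P):
    M=R.from_quat(im["orientation"]).as_matrix(); rv=R.from_matrix(M.T).as_rotvec()
    return cv2.projectPoints(np.atleast_2d(np.array(P,float)),rv,-M.T@np.array(im["xyz"]),im["K"],im["distortion"])[0][:,0]
E
python3 - <<'E'
from h import *
for n in ("top","scene"):
    im=dict(np.load(n+"0.npz")); H=hsv(im); h,s,v=H[...,0],H[...,1],H[...,2]
    P,uv=pts(im,np.ones(h.shape,bool))
    box=np.zeros(h.shape,bool)
    if n=="top": box[140:245,235:355]=1
    else: box[175:280,175:305]=1
    blue=(h>105)&(h<130)&(s>150)&(v>80)&box; red=((h<6)|(h>174))&(s>170)&(v>80)&box
    for nm,m in (("blue",blue),("red",red)):
        p,q=pts(im,m); print(n,nm,len(p),np.percentile(p,[0,10,50,90,100],axis=0).round(0).tolist(), q.mean(0))
        if nm=="blue" and n=="top":
            b=q[:,1]>=q[:,1].max()-8
    # bin top by height
    p,q=pts(im,box); k=(p[:,2]>70)&(p[:,2]<80); rect=cv2.minAreaRect(p[k,:2].astype(np.float32)); print(k.sum(),rect,cv2.boxPoints(rect).tolist())
    if n=="top":
        for nm,z,m in(("blue",105,blue),("red",156,red)):
            p,q=pts(im,m,z); print(nm); print(cv2.minAreaRect(p[:,:2].astype(np.float32)), cv2.boxPoints(cv2.minAreaRect(p[:,:2].astype(np.float32))).tolist())
    big=cv2.resize(im["color"][140:245,235:355] if n=="top" else im["color"][175:280,175:305],None,fx=5,fy=5,interpolation=cv2.INTER_CUBIC); cv2.imwrite(f"pics/{n}_crop.png",big[:,:,::-1])
E
```

```text
top blue 283 [[458.0, -79.0, -8.0], [462.0, -73.0, 107.0], [480.0, -22.0, 111.0], [534.0, 19.0, 114.0], [560.0, 25.0, 118.0]] [277.01060071 221.18727915]
top red 67 [[518.0, -178.0, 133.0], [523.0, -174.0, 153.0], [537.0, -166.0, 156.0], [552.0, -157.0, 160.0], [557.0, -154.0, 162.0]] [329.79104478 200.        ]
3838 ((576.5650024414062, -96.49137878417969), (308.840576171875, 200.39952087402344), 82.9842300415039) [[458.2541809082031, -237.51681518554688], [657.1532592773438, -261.9941101074219], [694.8758544921875, 44.5340576171875], [495.97674560546875, 69.0113525390625]]
blue
((508.88043212890625, -27.943275451660156), (99.58132934570312, 94.93559265136719), 83.2830581665039) [[455.91473388671875, -71.84014129638672], [550.1986694335938, -82.94422912597656], [561.8461303710938, 15.953590393066406], [467.56219482421875, 27.05767822265625]]
red
((537.7069091796875, -166.5083770751953), (11.779784202575684, 43.83428192138672), 60.9654655456543) [[515.685546875, -161.0208740234375], [554.0111083984375, -182.29525756835938], [559.728271484375, -171.99588012695312], [521.4027099609375, -150.72149658203125]]
scene blue 119 [[460.0, -80.0, 103.0], [465.0, -76.0, 107.0], [479.0, -36.0, 110.0], [524.0, 16.0, 112.0], [536.0, 19.0, 114.0]] [229.8487395  193.34453782]
scene red 49 [[522.0, -183.0, 137.0], [526.0, -180.0, 148.0], [540.0, -172.0, 155.0], [556.0, -163.0, 157.0], [560.0, -157.0, 158.0]] [204.63265306 212.08163265]
2702 ((574.8951416015625, -122.38421630859375), (360.6776123046875, 201.69923400878906), 83.24891662597656) [[453.5448303222656, -289.6170959472656], [653.8455200195312, -313.3280944824219], [696.2454833984375, 44.848663330078125], [495.94476318359375, 68.55966186523438]]
```

```bash
ls pics
```

```text
scene0.png
scene_crop.png
top0.png
top_crop.png
wrist0.png
```

Estimates from the top view:

| Item | Position (mm) |
|---|---|
| Bin origin | about (584, -37.5), yaw -0.122 rad |
| Knob | about (538, -167.5) |
| Bar, latched | about (465, -23) |
| Hinge | about (653.4, -46) |

The wing lies at -29° in the world frame. The red blob centroid and the edge-derived knob position agree to within 1.5 mm. I'll move above the knob.

```bash
python3 -m jog '[386.5,-773.7,27,0,0,-0.262,65, 386.5,-773.7,27,0,0,-0.262,65, 386.5,-773.7,27,0,0,-0.262,65, 386.5,-773.7,27,0,0,-0.262,65, 386.5,-773.7,27,0,0,-0.262,65, 386.5,-773.7,27,0,0,-0.262,65, 386.5,-773.7,27,0,0,-0.262,65, 386.5,-773.7,27,0,0,-0.262,65, 386.5,-773.7,27,0,0,-0.262,65, 386.5,-773.7,27,0,0,-0.262,65, 386.5,-773.7,27,0,0,-0.262,65, 386.5,-773.7,27,0,0,-0.262,65, 386.5,-773.7,27,0,0,-0.262,65, 386.5,-773.7,27,0,0,-0.262,65, 386.5,-773.7,27,0,0,-0.262,65, 386.5,-773.7,27,0,0,-0.262,65, 386.5,-773.7,27,0,0,-0.262,65, 386.5,-773.7,27,0,0,-0.262,65, 386.5,-773.7,27,0,0,-0.262,65, 386.5,-773.7,27,0,0,-0.262,65]' 40
```

```text
clock: 1.82
eef_pos: [524.1, -140.9, 238.9]
tcp_rot: [0.251, 0.968, 0.0, -0.0]
force: [0.3, 1.2, -0.0]
gripper_width: 65.1
```

```bash
python3 -m jog '[7,-13,0,0,0,0,65, 13,-24,0,0,0,0,65, 13,-24,0,0,0,0,65, 13,-24,0,0,0,0,65]'; python3 - <<'E'
from h import *
from rig import robot
o=robot.get_obs(); print(o["eef_pos"],o["tcp_rot"],o["qpos"])
for n in ("wrist","top"):
    im=robot.get_image(n); np.savez(n+"1.npz",**{k:np.array(v) for k,v in im.items()})
    cv2.imwrite(f"pics/{n}1.png",im["color"][:,:,::-1])
    H=hsv(im); h,s,v=H[...,0],H[...,1],H[...,2]
    red=((h<6)|(h>174))&(s>170)&(v>60)
    p,q=pts(im,red); k=(abs(p[:,0]-538)<50)&(abs(p[:,1]+167)<50)&(p[:,2]>153)&(p[:,2]<165)
    print(n,k.sum(),p[k].mean(0) if k.sum() else 0, cv2.minAreaRect(p[k,:2].astype(np.float32)) if k.sum()>4 else 0)
E
```

```text
clock: 2.15
eef_pos: [536.3, -162.3, 238.6]
tcp_rot: [0.251, 0.968, 0.0, -0.001]
force: [-0.4, 0.0, 0.2]
gripper_width: 65.1
[ 536.31906545 -162.31606242  238.55860387] [ 2.50880176e-01  9.68017828e-01  3.48694095e-04 -7.07768353e-04] [-4.34893287e-01  5.11923515e-02  1.66556596e+00  4.35251671e-04
  1.42635243e+00 -1.49857362e+00]
wrist 524 [ 536.17610436 -166.6537891   156.07522015] ((536.9558715820312, -167.35064697265625), (10.636038780212402, 44.640560150146484), 61.0359001159668)
top 52 [ 536.117474   -166.04642466  156.5833494 ] ((535.7940063476562, -166.23452758789062), (10.82226848602295, 38.882015228271484), 61.483333587646484)
```

View pics/wrist1.png

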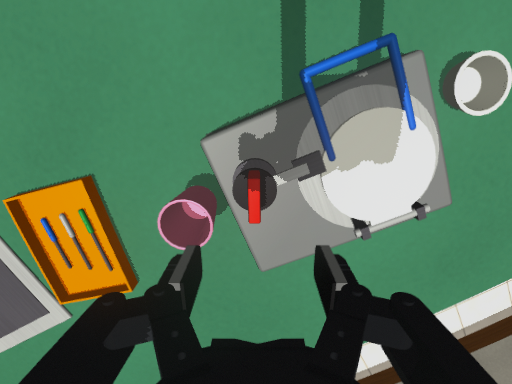

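The wrist picture shows the wing top around (254,200) and the latch arm at (300,165), pointing towards the flap. The knob's axis comes out at about (537,-167) with its top at 156 mm, as given. I'll descend and grip.

```bash
python3 -m jog '[1,-5,-35,0,0,0,55, 1,-5,-70,0,0,0,55, 1,-5,-97,0,0,0,55, 1,-5,-97,0,0,0,55, 1,-5,-97,0,0,0,55]'; python3 -m jog '[0,0,0,0,0,0,5, 0,0,0,0,0,0,5, 0,0,0,0,0,0,5, 0,0,0,0,0,0,5, 0,0,0,0,0,0,5, 0,0,0,0,0,0,5, 0,0,0,0,0,0,5, 0,0,0,0,0,0,5, 0,0,0,0,0,0,5, 0,0,0,0,0,0,5]' 60
```

```text
clock: 2.67
eef_pos: [536.4, -166.0, 141.1]
tcp_rot: [0.25, 0.968, 0.0, -0.002]
force: [0.4, -0.0, 0.7]
gripper_width: 55.2
clock: 3.5
eef_pos: [537.6, -167.8, 142.0]
tcp_rot: [0.251, 0.968, 0.0, -0.0]
force: [-1.3, 0.6, -0.3]
gripper_width: 5.0
```

The fingers closed to 5 mm, but the wing is 12 mm thick, so I need to look.

```bash
python3 - <<'E'
from h import *
from rig import robot
o=robot.get_obs(); print(o["gripper_width"],o["eef_pos"],o["force"],o["moment"])
for n in ("wrist","scene","top"):
    im=robot.get_image(n); np.savez(n+"2.npz",**{k:np.array(v) for k,v in im.items()})
    c=im["color"]
    if n=="scene": c=cv2.resize(c[150:280,150:310],None,fx=4.5,fy=4.5,interpolation=cv2.INTER_CUBIC)
    if n=="top": c=cv2.resize(c[140:250,235:385],None,fx=5,fy=5,interpolation=cv2.INTER_CUBIC)
    cv2.imwrite(f"pics/{n}2.png",c[:,:,::-1])
E
```

```text
4.991770364786862 [ 537.61158162 -167.79353837  141.97610697] [-1.25621956  0.5568668  -0.30828415] [-0.01773007 -0.01188929 -0.02113951]
```

View pics/wrist2.png

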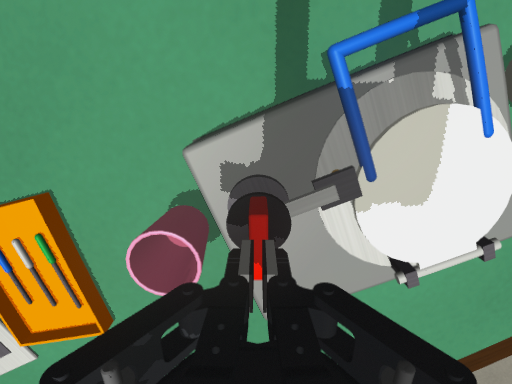

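View pics/scene2.png

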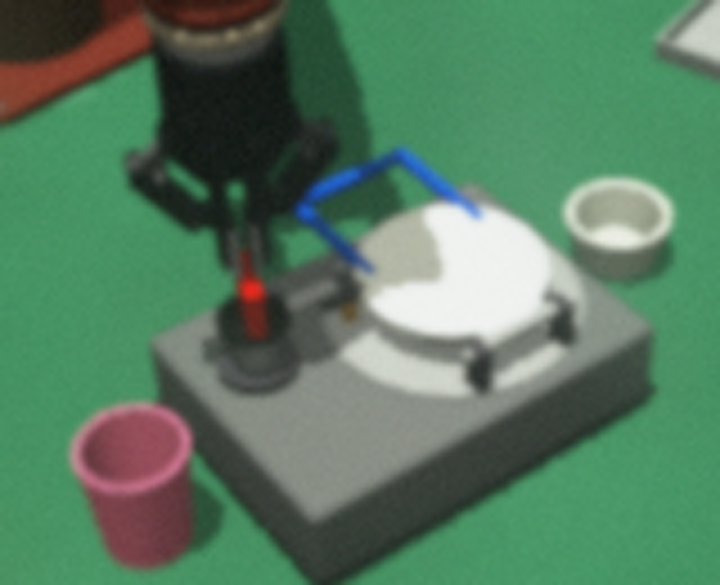

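View pics/top2.png

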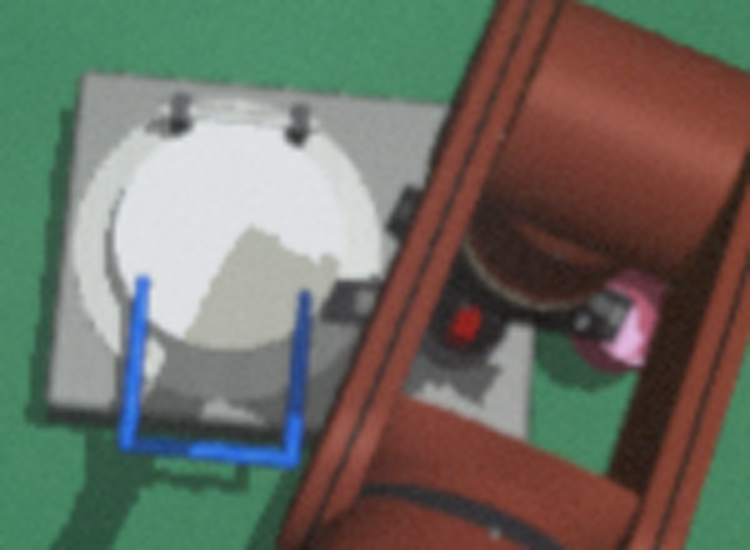

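The wrist picture shows the fingers straddling the wing around (257,265). A reading of exactly the commanded 5.0 mm is odd, so I'll command a smaller opening to test it.

```bash
python3 -m jog '[0,0,0,0,0,0,0, 0,0,0,0,0,0,0, 0,0,0,0,0,0,0, 0,0,0,0,0,0,0]' 60;  python3 - <<'E'
from h import *
im=dict(np.load("wrist2.npz")); c=cv2.resize(im["color"][170:330,170:350],None,fx=4,fy=3.7,interpolation=cv2.INTER_CUBIC); cv2.imwrite("pics/w2c.png",c[:,:,::-1])
P=proj(im,[[537,-167,156],[537,-167,120],[557,-178,156],[517,-156,156]]);print(P)
E
```

```text
clock: 3.98
eef_pos: [537.7, -167.8, 142.1]
tcp_rot: [0.251, 0.968, 0.0, -0.0]
force: [-0.5, 0.7, 0.7]
gripper_width: 0.1
[[258.54000365 247.99718338]
 [258.34203651 223.52729442]
 [258.63899332 279.39245801]
 [258.42951132 213.41109966]]
```

View pics/w2c.png

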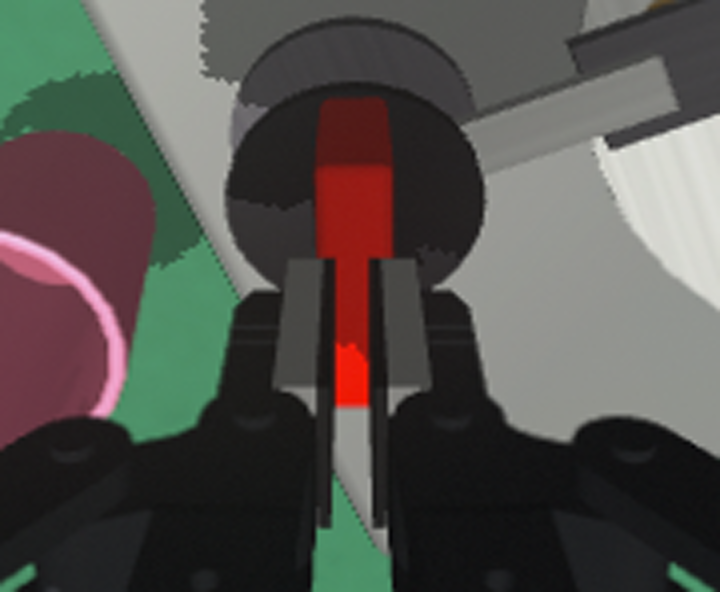

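The pads overlap the wing from above (wing about 78 px wide, gap between the pads about 45 px), so they passed over it. I'll measure the fingertip height from the depth reading.

```bash
python3 - <<'E'
from h import *
from rig import robot
print(robot.finger_overhang, [a for a in dir(robot) if not a.startswith('_')])
im=robot.get_image("wrist"); np.savez("wrist3.npz",**{k:np.array(v) for k,v in im.items()})
im2=dict(np.load("wrist2.npz")); print(im2["xyz"],R.from_quat(im2["orientation"]).as_matrix().round(3).tolist())
for I in(im2,im):
  for (u,v) in [(247,255),(270,255),(246,262),(270,262),(245,272),(258,230),(258,240),(258,262),(258,277),(258,290),(300,200),(225,250)]:
    m=np.zeros((384,512),bool); m[v,u]=1; p,_=pts(I,m); print((u,v),p.round(0).tolist(),I["color"][v,u])
H=hsv(im)
cv2.imwrite("pics/w3c.png",cv2.resize(im["color"][170:330,170:350],None,fx=4,fy=3.7)[:,:,::-1])
E
```

```text
17.0 ['IKError', 'close_job', 'finger_overhang', 'get_image', 'get_obs']
[ 463.84753131 -127.17734677  303.11438579] [[0.485, 0.826, 0.285], [0.874, -0.459, -0.158], [0.001, 0.326, -0.945]]
(247, 255) [[525.0, -167.0, 182.0]] [72 72 69]
(270, 255) [[531.0, -157.0, 180.0]] [72 72 69]
(246, 262) [] [72 71 69]
(270, 262) [[531.0, -157.0, 188.0]] [72 72 69]
(245, 272) [[526.0, -168.0, 195.0]] [71 71 68]
(258, 230) [[525.0, -161.0, 158.0]] [151  25  20]
(258, 240) [[531.0, -164.0, 157.0]] [151  26  19]
(258, 262) [[545.0, -172.0, 156.0]] [174  23  15]
(258, 277) [[556.0, -178.0, 155.0]] [238  25   7]
(258, 290) [[620.0, -213.0, 74.0]] [151 151 146]
(300, 200) [[537.0, -132.0, 115.0]] [127 127 123]
(225, 250) [[596.0, -247.0, 1.0]] [ 79 145 105]
(247, 255) [[525.0, -167.0, 181.0]] [71 71 68]
(270, 255) [[531.0, -157.0, 182.0]] [71 72 69]
(246, 262) [[525.0, -168.0, 187.0]] [70 71 68]
(270, 262) [[531.0, -157.0, 188.0]] [71 72 69]
(245, 272) [[526.0, -168.0, 195.0]] [70 71 68]
(258, 230) [[526.0, -161.0, 156.0]] [151  26  21]
(258, 240) [[528.0, -163.0, 164.0]] [28 26 25]
(258, 262) [[528.0, -162.0, 188.0]] [24 23 24]
(258, 277) [[530.0, -163.0, 198.0]] [38 37 37]
(258, 290) [[536.0, -167.0, 198.0]] [37 36 36]
(300, 200) [[538.0, -132.0, 114.0]] [125 127 122]
(225, 250) [[597.0, -248.0, 0.0]] [ 78 145 106]
```

View pics/w3c.png

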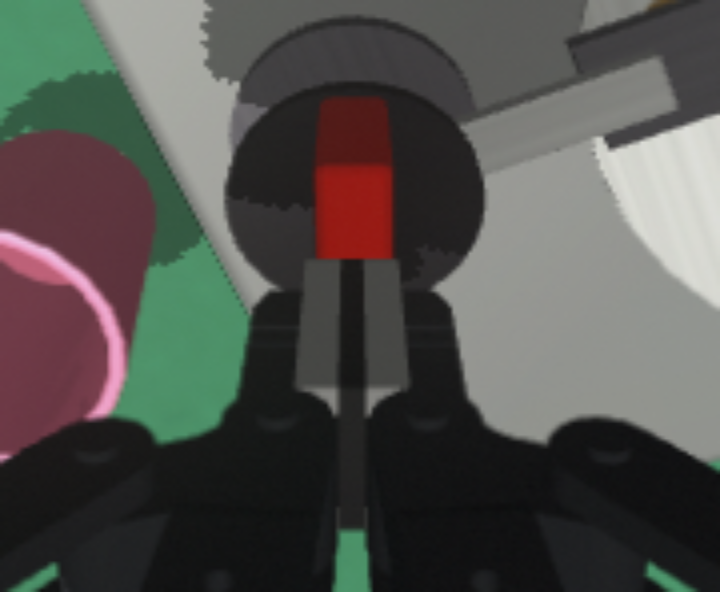

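```bash
python3 - <<'E'
from h import *
from rig import robot
o=robot.get_obs(); print(o["eef_pos"],o["gripper_width"])
im=dict(np.load("wrist3.npz"))
for u in (250,254,262,266):
    m=np.zeros((384,512),bool); m[234:280:2,u]=1; p,q=pts(im,m); print(u,[(int(a[1]),*b.round(0).astype(int).tolist()) for a,b in zip(q,p)])
s=robot.get_image("scene"); np.savez("scene3.npz",**{k:np.array(v) for k,v in s.items()})
pr=proj(s,[o["eef_pos"],o["eef_pos"]+[0,0,30],o["eef_pos"]-[0,0,17],[537,-167,156]]); print(pr)
c=s["color"][165:265,160:280].copy(); c=cv2.resize(c,None,fx=6,fy=6,interpolation=cv2.INTER_CUBIC)
for a in pr: cv2.circle(c,(int((a[0]-160+.5)*6),int((a[1]-165+.5)*6)),3,(255,255,0),-1)
cv2.imwrite("pics/s3c.png",c[:,:,::-1])
m=np.zeros((384,512),bool); m[165:225,190:225]=1; p,q=pts(s,m); k=(abs(p[:,0]-537)<30)&(abs(p[:,1]+167)<30)
for zz in range(120,240,6):
    j=k&(p[:,2]>=zz)&(p[:,2]<zz+6); 
    if j.any(): print(zz,j.sum(),p[j].mean(0).round(0),s["color"][q[j][:,1],q[j][:,0]].mean(0).round(0),q[j].mean(0).round(0))
E
```

```text
[ 537.71699123 -167.78383991  142.0929061 ] 0.08204028441925186
250 [(234, 526, -167, 157), (236, 527, -167, 157), (238, 529, -168, 156), (240, 526, -166, 165), (242, 526, -166, 168), (244, 526, -166, 170), (246, 525, -166, 173), (248, 526, -166, 174), (250, 526, -166, 176), (252, 526, -166, 178), (254, 526, -166, 180), (256, 526, -166, 182), (258, 526, -166, 185), (260, 526, -166, 186), (262, 526, -166, 188), (264, 526, -166, 190), (266, 526, -166, 191), (268, 526, -166, 193), (270, 526, -166, 194), (272, 526, -166, 196), (274, 526, -166, 197), (276, 527, -166, 198), (278, 526, -165, 201)]
254 [(234, 527, -165, 156), (236, 529, -165, 156), (238, 530, -166, 156), (240, 527, -164, 165), (242, 527, -164, 167), (244, 527, -164, 170), (246, 527, -164, 172), (248, 527, -164, 174), (250, 527, -164, 176), (252, 527, -164, 177), (254, 527, -164, 180), (256, 527, -164, 182), (258, 528, -164, 183), (260, 527, -164, 185), (262, 527, -164, 188), (264, 527, -164, 189), (266, 527, -164, 191), (268, 527, -164, 193), (270, 527, -164, 195), (272, 527, -164, 196), (274, 528, -164, 197), (276, 527, -16
[... 1586 characters left out ...]
[205. 213.]
162 11 [ 545. -174.  166.] [69. 72. 59.] [204. 210.]
168 16 [ 545. -170.  171.] [49. 60. 50.] [205. 208.]
174 17 [ 544. -173.  177.] [50. 61. 52.] [204. 206.]
180 19 [ 543. -173.  183.] [48. 58. 49.] [204. 205.]
186 16 [ 545. -173.  189.] [49. 59. 51.] [204. 203.]
192 20 [ 543. -170.  195.] [44. 53. 46.] [204. 201.]
198 18 [ 545. -172.  202.] [34. 49. 39.] [203. 199.]
204 35 [ 547. -169.  207.] [28. 40. 36.] [205. 198.]
210 63 [ 543. -171.  214.] [28. 40. 37.] [203. 195.]
216 43 [ 544. -163.  218.] [28. 38. 34.] [205. 193.]
222 25 [ 551. -161.  226.] [27. 39. 34.] [207. 192.]
228 30 [ 555. -166.  231.] [26. 37. 30.] [207. 191.]
234 23 [ 550. -172.  237.] [28. 44. 34.] [203. 190.]
```

View pics/s3c.png

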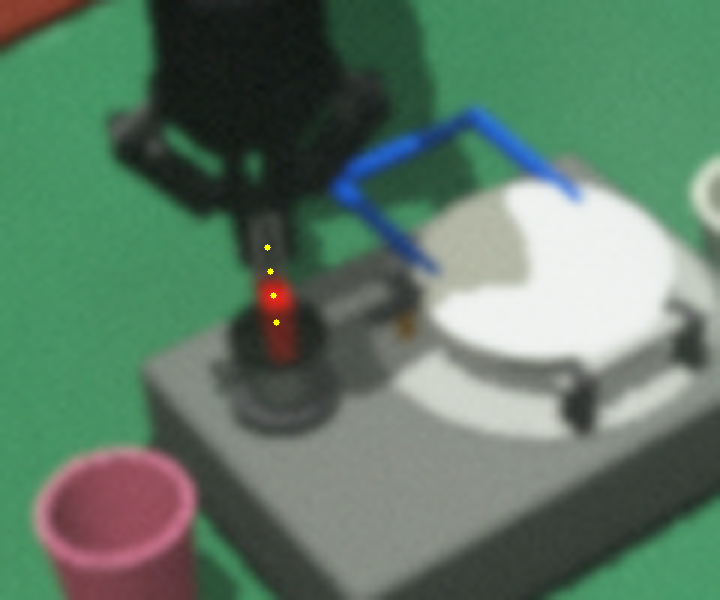

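Both cameras put the closed fingertips at z ≈ 164 while the reported TCP is at 142. The fingers therefore really stand about 39 mm higher than reported; x and y agree (pad centre about (537.6,-167.8)). I'll use grasp-point z = reported z + 41, then reopen, go down 39 mm and grip again.

```bash
python3 -m jog '[0,0,0,0,0,0,55, 0,0,0,0,0,0,55, 0,0,0,0,0,0,55, 0,0,0,0,0,0,55, 0,0,0,0,0,0,55, 0,0,0,0,0,0,55, 0,0,0,0,0,0,55, 0,0,0,0,0,0,55]' 60; python3 -m jog '[-0.5,0.5,-20,0,0,0,55, -0.5,0.5,-39,0,0,0,55, -0.5,0.5,-39,0,0,0,55, -0.5,0.5,-39,0,0,0,55, -0.5,0.5,-39,0,0,0,5, -0.5,0.5,-39,0,0,0,5, -0.5,0.5,-39,0,0,0,5, -0.5,0.5,-39,0,0,0,5, -0.5,0.5,-39,0,0,0,5, -0.5,0.5,-39,0,0,0,5, -0.5,0.5,-39,0,0,0,5, -0.5,0.5,-39,0,0,0,5, -0.5,0.5,-39,0,0,0,5, -0.5,0.5,-39,0,0,0,5]' 60
```

```text
clock: 4.75
eef_pos: [537.7, -167.8, 142.1]
tcp_rot: [0.251, 0.968, -0.0, -0.0]
force: [0.4, 0.2, -0.2]
gripper_width: 54.7
clock: 5.92
eef_pos: [538.1, -167.5, 104.4]
tcp_rot: [0.251, 0.968, -0.0, 0.001]
force: [0.3, 0.9, 5.5]
gripper_width: 11.1
```

The width is now 11.1 mm, so the wing is held. I'll lift 1.5 mm to relieve the contact and twist clockwise 1.23 rad, then pause at the stop.

```bash
python3 -m jog '[0,0,1.5,0,0,-0.12,5, 0,0,1.5,0,0,-0.24,5, 0,0,1.5,0,0,-0.36,5, 0,0,1.5,0,0,-0.48,5, 0,0,1.5,0,0,-0.6,5, 0,0,1.5,0,0,-0.72,5, 0,0,1.5,0,0,-0.84,5, 0,0,1.5,0,0,-0.96,5, 0,0,1.5,0,0,-1.08,5, 0,0,1.5,0,0,-1.16,5, 0,0,1.5,0,0,-1.2,5, 0,0,1.5,0,0,-1.23,5, 0,0,1.5,0,0,-1.23,5, 0,0,1.5,0,0,-1.23,5, 0,0,1.5,0,0,-1.23,5, 0,0,1.5,0,0,-1.23,5, 0,0,1.5,0,0,-1.23,5, 0,0,1.5,0,0,-1.23,5, 0,0,1.5,0,0,-1.23,5, 0,0,1.5,0,0,-1.23,5]' 60
python3 - <<'E'
from h import *
from rig import robot
o=robot.get_obs(); q=o["tcp_rot"]; print(o["force"],o["moment"],o["gripper_width"],np.degrees(2*np.arctan2(q[1],q[0]))-90)
for n in ("wrist","scene"):
    im=robot.get_image(n); np.savez(n+"4.npz",**{k:np.array(v) for k,v in im.items()})
    c=im["color"]
    if n=="scene": c=cv2.resize(c[150:280,150:310],None,fx=4.5,fy=4.5,interpolation=cv2.INTER_CUBIC)
    cv2.imwrite(f"pics/{n}4.png",c[:,:,::-1])
E
```

```text
clock: 7.58
eef_pos: [537.8, -167.4, 104.5]
tcp_rot: [0.763, 0.647, 0.0, 0.001]
force: [4.8, -1.3, -3.6]
gripper_width: 11.2
[ 4.82492957 -1.30190057 -3.59612195] [-0.24545248 -0.8966295   1.00034931] 11.232571928743385 -9.407905333615872
```

View pics/wrist4.png

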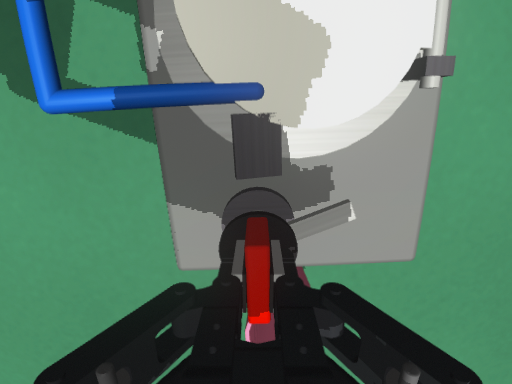

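View pics/scene4.png

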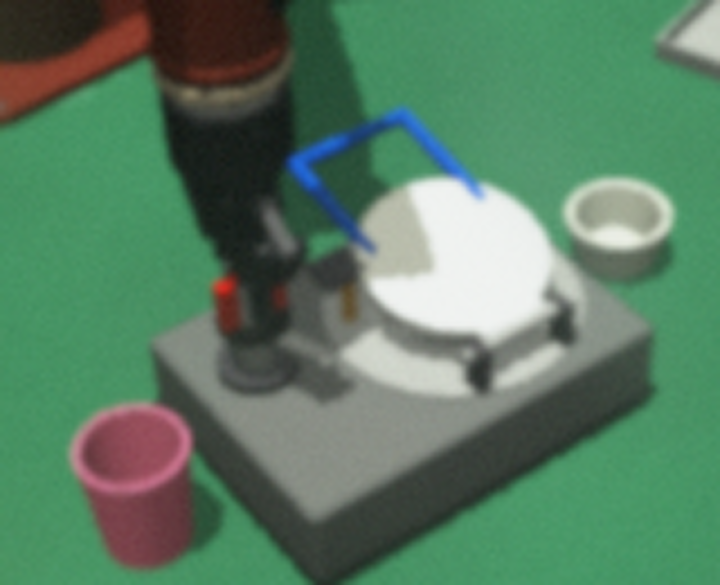

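The flap has popped ajar: the bar rose in the scene view and the latch arm has swung away in the wrist view. The knob is on its stop, with 1.0 N m resisting. I'll release to a gap wider than the wing's 47.5 mm diagonal so it can spring back, then rise.

```bash
python3 -m jog '[0,0,0,0,0,0,68, 0,0,0,0,0,0,68, 0,0,0,0,0,0,68, 0,0,0,0,0,0,68, 0,0,0,0,0,0,68, 0,0,0,0,0,0,68, 0,0,0,0,0,0,68, 0,0,0,0,0,0,68, 0,0,0,0,0,0,68, 0,0,20,0,0,0,68, 0,0,55,0,0,0,68, 0,0,90,0,0,0,68, 0,0,120,0,0,0,68, 0,0,120,0,0,0,68, 0,0,120,0,0,0,68]' 60
python3 - <<'E'
from h import *
from rig import robot
o=robot.get_obs(); print(o["force"],o["qpos"].round(3))
for n in ("wrist","scene"):
    im=robot.get_image(n); np.savez(n+"5.npz",**{k:np.array(v) for k,v in im.items()})
    c=im["color"]; H=hsv(im); h,s,v=H[...,0],H[...,1],H[...,2]
    red=((h<6)|(h>174))&(s>170)&(v>60); p,q=pts(im,red); k=(abs(p[:,0]-538)<40)&(abs(p[:,1]+167)<40)&(p[:,2]>151)&(p[:,2]<161)
    if k.sum()>4: print(n,"wing",k.sum(),cv2.minAreaRect(p[k,:2].astype(np.float32)))
    bl=(h>105)&(h<130)&(s>150)&(v>60); p,q=pts(im,bl); k=(p[:,0]>430)&(p[:,0]<600)&(p[:,1]>-120)&(p[:,1]<60)&(p[:,2]>95)
    e=np.array([.9926,-.1217]); x=(p[:,:2]-[583.9,-37.5])@e; y=(p[:,:2]-[583.9,-37.5])@[.1217,.9926]
    print(n,k.sum()); 
    b=k&(x<np.percentile(x[k],1)+9); print("bar x,y,z:",[np.percentile(a[b],[2,25,50,75,98]).round(1) for a in (x,y,p[:,2])])
    if n=="scene": c=cv2.resize(c[150:280,150:310],None,fx=4.5,fy=4.5,interpolation=cv2.INTER_CUBIC)
    cv2.imwrite(f"pics/{n}5.png",c[:,:,::-1])
E
```

```text
clock: 8.93
eef_pos: [538.7, -168.0, 227.5]
tcp_rot: [0.763, 0.646, 0.001, 0.003]
force: [-0.2, -0.1, -0.3]
gripper_width: 68.2
[-0.20357081 -0.06917021 -0.34725151] [-0.442  0.062  1.675 -0.     1.399 -0.276]
wrist wing 639 ((537.771484375, -166.89187622070312), (12.097015380859375, 45.00474548339844), 62.0322265625)
wrist 2318
bar x,y,z: [array([-119.6, -116.8, -114.4, -112.5, -111.1]), array([-47. , -26.9,  -6.3,  13.2,  29.8]), array([145.4, 148. , 149. , 149.8, 151.1])]
scene wing 44 ((539.8233032226562, -170.4899444580078), (10.957812309265137, 42.46764373779297), 65.36622619628906)
scene 138
bar x,y,z: [array([-120.9, -115.7, -114.4, -113.3, -111.3]), array([-49.1, -30.3, -10.5,   6.2,  38.1]), array([142.8, 145.4, 147.2, 149. , 150.7])]
```

View pics/wrist5.png

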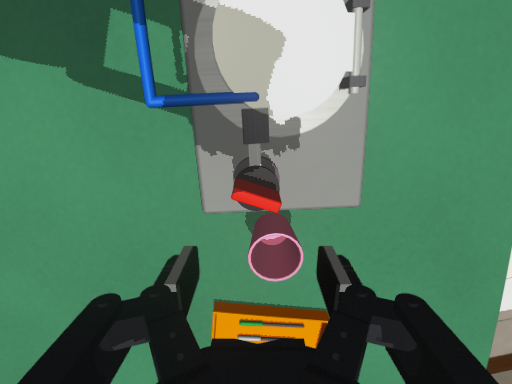

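View pics/scene5.png

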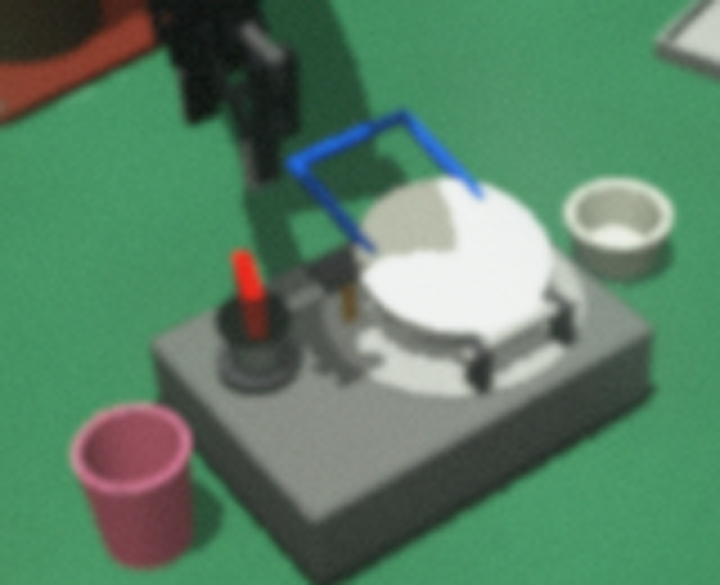

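The knob has sprung home (wing back at about 62°, matching the start). The flap rests ajar with its bar at about bin x -116, z 145. I'll move over the bar with the jaws along bin x.

```bash
python3 -m jog '[-17,36,0,0,0,0.01,50, -35,72,0,0,0,0.02,45, -52,108,0,0,0,0.03,40, -70,144.5,0,0,0,0.044,40, -70,144.5,0,0,0,0.044,40, -70,144.5,0,0,0,0.044,40, -70,144.5,0,0,0,0.044,40]' 60
python3 - <<'E'
from h import *
from rig import robot
o=robot.get_obs(); print(o["eef_pos"],o["qpos"].round(3)); q=o["tcp_rot"]; print(np.degrees(2*np.arctan2(q[1],q[0]))-90)
n="wrist"
im=robot.get_image(n); np.savez(n+"6.npz",**{k:np.array(v) for k,v in im.items()})
H=hsv(im); h,s,v=H[...,0],H[...,1],H[...,2]
bl=(h>105)&(h<130)&(s>150)&(v>50); p,q=pts(im,bl); k=(p[:,0]>430)&(p[:,0]<600)&(p[:,1]>-120)&(p[:,1]<60)&(p[:,2]>95); p=p[k]
x=(p[:,:2]-[583.9,-37.5])@[.9926,-.1217]; y=(p[:,:2]-[583.9,-37.5])@[.1217,.9926]
print(len(p),y.min(),y.max())
for a in range(-50,50,10):
    b=(y>a)&(y<a+10)&(x<-105)
    if b.sum()>3: print(a,b.sum(),np.percentile(x[b],[2,50,98]).round(1),np.percentile(p[b,2],[2,50,98]).round(1))
cv2.imwrite(f"pics/{n}6.png",im["color"][:,:,::-1])
E
```

```text
clock: 9.62
eef_pos: [466.7, -22.7, 223.5]
tcp_rot: [0.749, 0.663, -0.001, -0.001]
force: [0.1, -1.2, -0.0]
gripper_width: 40.3
[466.74073702 -22.71694446 223.48899436] [-0.217 -0.172  1.907 -0.     1.409 -0.096]
-6.94742610075717
2501 -48.46129510810419 50.48796796806404
-50 117 [-119.9 -112.1 -105.2] [145.  148.4 150.4]
-40 95 [-119.9 -115.1 -106.9] [144.  148.9 150.5]
-30 84 [-119.9 -116.1 -112.2] [147.2 149.2 150.7]
-20 88 [-119.9 -116.1 -112.3] [147.3 149.2 150.6]
-10 102 [-119.9 -116.1 -111.4] [146.  148.9 150.6]
0 104 [-119.8 -115.7 -111.6] [146.7 149.1 150.4]
10 103 [-119.8 -116.2 -111.6] [146.9 149.2 151.1]
20 112 [-119.8 -115.4 -111.7] [146.9 149.  150.7]
30 114 [-120.5 -116.3 -111.8] [146.4 149.1 150.8]
40 196 [-120.7 -113.7 -105.7] [145.5 148.3 150.4]
```

View pics/wrist6.png

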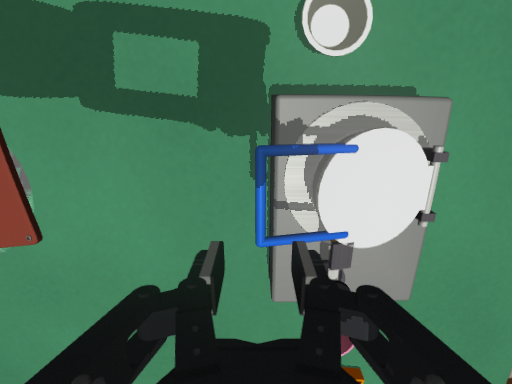

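The wrist view shows the bar from (262,148) to (262,243), measured at bin x -116, z 145, y ±48, as expected. I'll descend and close on its middle.

```bash
python3 -m jog '[2,-0.7,-35,0,0,0,40, 2,-0.7,-70,0,0,0,40, 2,-0.7,-100,0,0,0,40, 2,-0.7,-119,0,0,0,40, 2,-0.7,-119,0,0,0,40, 2,-0.7,-119,0,0,0,40]' 40
python3 -m jog '[0,0,0,0,0,0,4, 0,0,0,0,0,0,4, 0,0,0,0,0,0,4, 0,0,0,0,0,0,4, 0,0,0,0,0,0,4, 0,0,0,0,0,0,4, 0,0,0,0,0,0,4, 0,0,0,0,0,0,4]' 40
python3 - <<'E'
from h import *
from rig import robot
o=robot.get_obs(); print(o["eef_pos"],o["gripper_width"],o["force"])
for n in ("wrist","scene"):
    im=robot.get_image(n); np.savez(n+"7.npz",**{k:np.array(v) for k,v in im.items()})
    c=im["color"]
    if n=="scene": c=cv2.resize(c[130:260,150:310],None,fx=4.5,fy=4.5,interpolation=cv2.INTER_CUBIC)
    cv2.imwrite(f"pics/{n}7.png",c[:,:,::-1])
E
```

```text
clock: 10.17
eef_pos: [468.4, -24.3, 104.4]
tcp_rot: [0.749, 0.662, -0.001, -0.001]
force: [0.3, 0.5, 0.6]
gripper_width: 39.8
clock: 10.83
eef_pos: [468.8, -23.9, 106.7]
tcp_rot: [0.749, 0.663, -0.001, 0.0]
force: [-4.8, -1.8, 1.8]
gripper_width: 8.3
[468.8225605  -23.87209406 106.72262525] 8.287332230041315 [-4.75965479 -1.76637736  1.76221857]
```

View pics/wrist7.png

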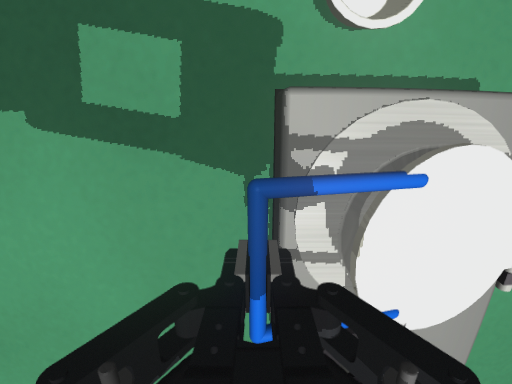

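View pics/scene7.png

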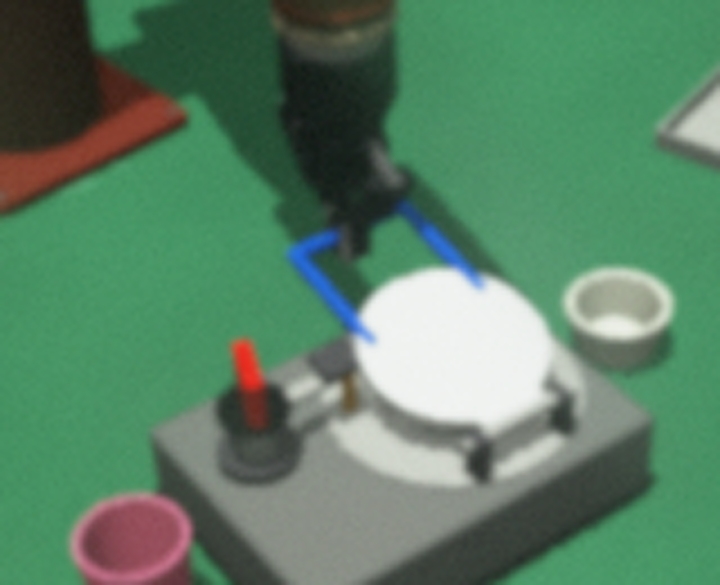

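The bar is held (width 8.3 mm, forces small). Next I'll work out the arc.

```bash
python3 - <<'E'
import numpy as np
a0=np.arcsin(40/190)
def sh(a,b): 
    dl=190*(np.cos(a)-np.cos(b)); return (np.array([.9926*dl,-.1217*dl,190*(np.sin(b)-np.sin(a))])).round(1)
for b in np.linspace(a0,0.9,17)[1:]: print(round(b,3),sh(a0,b))
print()
for b in np.linspace(0.9,1.5708,17)[1:]: print(round(b,3),sh(.9,b))
E
```

```text
0.255 [ 1.9 -0.2  7.9]
0.298 [ 4.1 -0.5 15.8]
0.341 [ 6.6 -0.8 23.6]
0.384 [ 9.5 -1.2 31.2]
0.427 [12.7 -1.6 38.7]
0.47 [16.2 -2.  46.1]
0.513 [20.1 -2.5 53.3]
0.556 [24.2 -3.  60.3]
0.599 [28.6 -3.5 67.1]
0.642 [33.3 -4.1 73.8]
0.685 [38.3 -4.7 80.2]
0.728 [43.6 -5.3 86.4]
0.771 [49.1 -6.  92.4]
0.814 [54.9 -6.7 98.1]
0.857 [ 60.9  -7.5 103.6]
0.9 [ 67.1  -8.2 108.8]

0.942 [ 6.3 -0.8  4.8]
0.984 [12.8 -1.6  9.4]
1.026 [19.5 -2.4 13.6]
1.068 [26.3 -3.2 17.6]
1.11 [33.3 -4.1 21.3]
1.152 [40.5 -5.  24.7]
1.193 [47.7 -5.9 27.8]
1.235 [55.2 -6.8 30.6]
1.277 [62.7 -7.7 33. ]
1.319 [70.3 -8.6 35.2]
1.361 [78.  -9.6 37. ]
1.403 [ 85.8 -10.5  38.5]
1.445 [ 93.6 -11.5  39.7]
1.487 [101.4 -12.4  40.5]
1.529 [109.3 -13.4  41. ]
1.571 [117.2 -14.4  41.2]
```

```bash
python3 -m jog '[2,-0.2,8,0,0,0,4, 4,-0.5,16,0,0,0,4, 6.5,-0.8,23.5,0,0,0,4, 9.5,-1.2,31,0,0,0,4, 12.5,-1.6,38.5,0,0,0,4, 16,-2,46,0,0,0,4, 20,-2.5,53.5,0,0,0,4, 24,-3,60.5,0,0,0,4, 28.5,-3.5,67,0,0,0,4, 33.5,-4,74,0,0,0,4, 38.5,-4.7,80,0,0,0,4, 43.5,-5.3,86.5,0,0,0,4, 49,-6,92.5,0,0,0,4, 55,-6.7,98,0,0,0,4, 61,-7.5,103.5,0,0,0,4, 67,-8.2,109,0,0,0,4, 67,-8.2,109,0,0,0,4, 67,-8.2,109,0,0,0,4]' 40
python3 - <<'E'
from h import *
from rig import robot
o=robot.get_obs(); print(o["eef_pos"],o["gripper_width"],o["force"],o["moment"])
for n in ("wrist","scene"):
    im=robot.get_image(n); np.savez(n+"8.npz",**{k:np.array(v) for k,v in im.items()})
    c=im["color"]
    H=hsv(im); h,s,v=H[...,0],H[...,1],H[...,2]
    bl=(h>105)&(h<130)&(s>150)&(v>50); p,q=pts(im,bl); k=(p[:,0]>430)&(p[:,0]<700)&(p[:,1]>-120)&(p[:,1]<60)&(p[:,2]>115); p=p[k]
    x=(p[:,:2]-[583.9,-37.5])@[.9926,-.1217]; y=(p[:,:2]-[583.9,-37.5])@[.1217,.9926]
    ang=np.arctan2(p[:,2]-105,70-x); r=np.hypot(p[:,2]-105,70-x); f=r>165
    print(n,len(p),np.percentile(r,[50,98]),np.percentile(ang[f],[10,50,90]))
    if n=="scene": c=cv2.resize(c[110:260,150:310],None,fx=4,fy=4,interpolation=cv2.INTER_CUBIC)
    cv2.imwrite(f"pics/{n}8.png",c[:,:,::-1])
E
```

```text
clock: 12.43
eef_pos: [536.6, -32.1, 219.3]
tcp_rot: [0.749, 0.663, 0.0, 0.001]
force: [-12.9, -0.2, 15.0]
gripper_width: 8.6
[536.64854878 -32.09389292 219.31213768] 8.578392801333564 [-12.92932737  -0.1872566   14.97564725] [-0.16295733  2.02992761  0.03772057]
wrist 4191 [192.13891988 195.77708996] [0.90063735 0.9196151  0.92844084]
scene 139 [166.69685748 195.07792955] [0.9056999  0.91735833 0.93029305]
```

View pics/scene8.png

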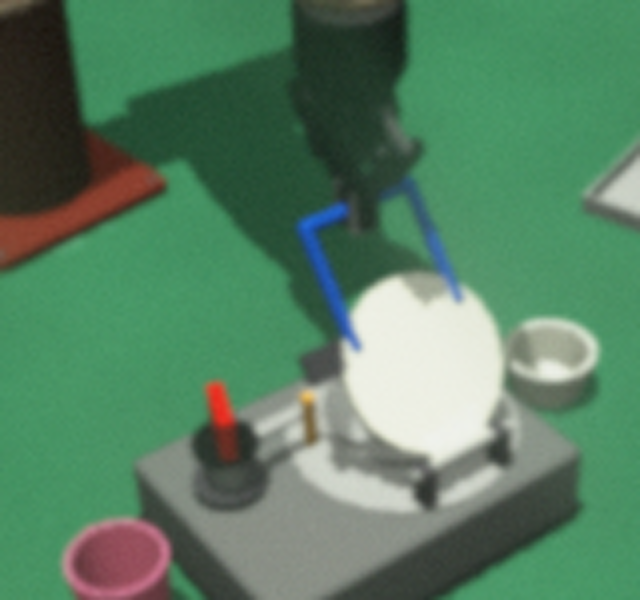

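The force on the tool is about 20 N along the radius outward, so my commanded arc is slightly too tight. I'll relax outward a little.

```bash
python3 -m jog '[-1,0,1.5,0,0,0,4, -2,0,2.5,0,0,0,4, -2,0,2.5,0,0,0,4, -2,0,2.5,0,0,0,4]' 40; python3 -c "
from rig import robot
o=robot.get_obs(); print(o['force'],o['moment'])"
```

```text
clock: 12.87
eef_pos: [534.5, -31.8, 217.9]
tcp_rot: [0.749, 0.663, 0.0, 0.0]
force: [-1.4, -1.4, 0.4]
gripper_width: 8.4
[-1.39979759 -1.3935393   0.42128198] [-0.21010351  0.24469034 -0.01348453]
```

```bash
python3 -m jog '[8,-1,6,0,0,0,4, 14.5,-1.8,10.5,0,0,0,4, 21,-2.6,15,0,0,0,4, 28,-3.4,19,0,0,0,4, 35,-4.3,22.5,0,0,0,4, 42,-5.2,26,0,0,0,4, 49.3,-6,29,0,0,0,4, 57,-7,32,0,0,0,4, 64,-8,34.3,0,0,0,4, 72,-8.8,36.5,0,0,0,4, 79.5,-9.8,38.3,0,0,0,4, 79.5,-9.8,38.3,0,0,0,4, 79.5,-9.8,38.3,0,0,0,4]' 40; cat > c.py <<'E'
from h import *
from rig import robot
import sys
t=sys.argv[1]
o=robot.get_obs(); e=o["eef_pos"]; print(e,o["gripper_width"],o["force"],o["moment"])
print("tcp local x",(e[:2]-[583.9,-37.5])@[.9926,-.1217])
for n in ("wrist","scene","top"):
    im=robot.get_image(n); np.savez(n+t+".npz",**{k:np.array(v) for k,v in im.items()})
    c=im["color"]
    H=hsv(im); h,s,v=H[...,0],H[...,1],H[...,2]
    bl=(h>105)&(h<130)&(s>150)&(v>50); p,q=pts(im,bl); k=(p[:,0]>430)&(p[:,0]<700)&(p[:,1]>-120)&(p[:,1]<60)&(p[:,2]>115); p=p[k]
    x=(p[:,:2]-[583.9,-37.5])@[.9926,-.1217]
    ang=np.arctan2(p[:,2]-105,70-x); r=np.hypot(p[:,2]-105,70-x); f=r>165
    print(n,len(p),f.sum(),np.percentile(r,[50,98]),np.percentile(ang[f],[10,50,90]) if f.any() else 0, np.percentile(x[f],[5,50,95]) if f.any() else 0,np.percentile(p[f,2],[5,50,95])if f.any() else 0)
    if n=="scene": c=cv2.resize(c[100:250,150:310],None,fx=4,fy=4,interpolation=cv2.INTER_CUBIC)
    cv2.imwrite(f"pics/{n}{t}.png",c[:,:,::-1])
E
python3 c.py 9
```

```text
clock: 13.95
eef_pos: [614.3, -41.5, 255.5]
tcp_rot: [0.749, 0.663, 0.0, 0.0]
force: [-2.1, -1.4, 4.3]
gripper_width: 8.3
[614.3131002  -41.4725629  255.46445291] 8.263457259994516 [-2.13321107 -1.39753485  4.30417355] [-0.10967751  0.50427758 -0.03196284]
tcp local x 30.67150416523974
wrist 2805 2792 [194.52076127 196.05258431] [1.34777068 1.36771387 1.38392006] [26.50276994 30.69307593 34.69399993] [293.19270328 295.39772731 296.64439657]
scene 101 62 [180.5864478  195.45925956] [1.35641738 1.37586715 1.38584526] [28.41449452 33.55168647 37.90571367] [272.53482757 293.02131233 296.44515485]
top 78 78 [195.02613073 315.17494423] [1.34476974 1.35931738 1.38078182] [-0.53653063 28.87255023 33.95413283] [292.40364679 295.8956055  408.24521949]
```

At about 1.37 rad, both bar points fit a 190 mm circle about the assumed hinge (189.6 and 190.2), so the hinge position holds. Now the last stretch.

```bash
python3 -m jog '[6,-0.7,1.2,0,0,0,4, 12,-1.5,2.2,0,0,0,4, 18,-2.2,3.1,0,0,0,4, 24,-2.9,3.8,0,0,0,4, 29,-3.5,4.2,0,0,0,4, 34,-4.2,4.5,0,0,0,4, 37,-4.5,4.6,0,0,0,4, 39,-4.8,4.6,0,0,0,4, 39,-4.8,4.6,0,0,0,4, 39,-4.8,4.6,0,0,0,4, 39,-4.8,4.6,0,0,0,4, 39,-4.8,4.6,0,0,0,4]' 40; python3 c.py 10
python3 - <<'E'
from h import *
# flap disc plane: white points above the hinge
for n in ("scene10","top10","wrist10"):
    im=dict(np.load(n+".npz")); H=hsv(im); m=(H[...,1]<60)&(H[...,2]>120); p,q=pts(im,m)
    x=(p[:,:2]-[583.9,-37.5])@[.9926,-.1217]; y=(p[:,:2]-[583.9,-37.5])@[.1217,.9926]; z=p[:,2]
    k=(abs(y)<60)&(z>115)&(z<245)&(abs(x-70)<30)
    if k.sum()>20:
        c=np.polyfit(z[k],x[k],1); print(n,k.sum(),"dx/dz",c[0],"x@105",np.polyval(c,105),"x@295",np.polyval(c,295))
E
```

```text
clock: 15.1
eef_pos: [652.5, -46.1, 259.9]
tcp_rot: [0.749, 0.663, 0.0, -0.0]
force: [-1.2, 1.4, 1.7]
gripper_width: 8.2
[652.53028436 -46.14532148 259.90446464] 8.224677620190116 [-1.22776945  1.4264913   1.67412527] [ 0.08573684  0.31757573 -0.00698201]
tcp local x 69.17455587499288
wrist 2772 2771 [194.54524172 196.0524515 ] [1.54740242 1.56680605 1.58452548] [65.02202711 69.22165038 73.14662163] [297.38133238 299.53096337 300.76810483]
scene 77 54 [190.81956249 195.65122272] [1.56398293 1.57777225 1.59087387] [68.32038149 71.26590749 73.88108537] [273.87347193 297.5472499  300.28524294]
top 94 92 [194.77629077 307.62945748] [1.54289109 1.56089651 1.5802509 ] [58.16514562 68.05843318 72.54910044] [292.74228135 299.75387285 325.44449774]
scene10 574 dx/dz -0.012050363647701798 x@105 72.9611506455709 x@295 70.67158155250756
top10 59 dx/dz 0.02119363635268905 x@105 67.17101459115688 x@295 71.1978054981678
wrist10 107 dx/dz 0.04911391368087977 x@105 64.26119947590111 x@295 73.59284307526826
```

View pics/scene10.png

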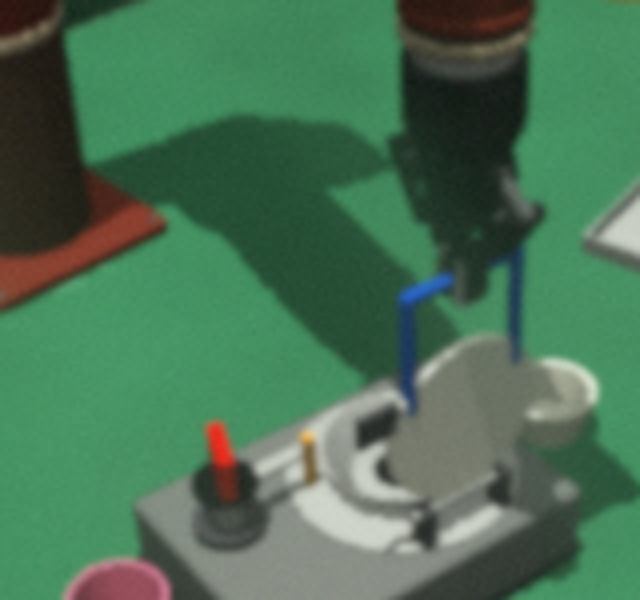

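View pics/wrist10.png

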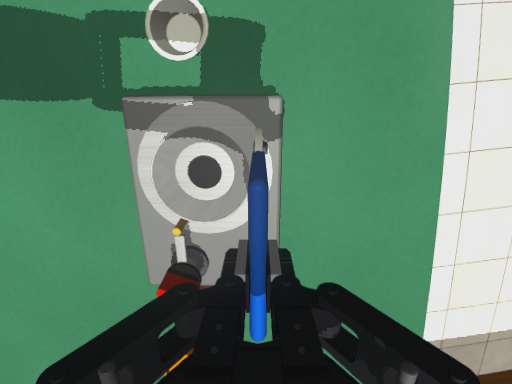

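Bar-based angles are 1.567 (wrist), 1.578 (scene) and 1.561 (top), against a target of 1.571. As a last cross-check I'll re-measure the bin's back edge and knob end from the wrist view, and confirm that nothing else moved.

```bash
python3 - <<'E'
from h import *
for n in ("wrist6","wrist10"):
    im=dict(np.load(n+".npz")); p,q=pts(im,np.ones((384,512),bool)); k=(p[:,2]>71)&(p[:,2]<79)&(p[:,0]>440)&(p[:,0]<720)&(p[:,1]<90)&(p[:,1]>-220)
    x=(p[:,:2]-[583.9,-37.5])@[.9926,-.1217]; y=(p[:,:2]-[583.9,-37.5])@[.1217,.9926]
    for lo in (-60,-20,20,50,80):
        j=k&(y>lo)&(y<lo+12)
        if j.sum()>5: print(n,lo,j.sum(),x[j].min().round(1),x[j].max().round(1))
    print(n,"ymax",np.percentile(y[k],99.8))
a=dict(np.load("top0.npz")); b=dict(np.load("top10.npz"))
def blob(im,f,box):
    H=hsv(im).astype(int); m=np.zeros((384,512),bool); m[box[1]:box[3],box[0]:box[2]]=1; m&=f(H[...,0],H[...,1],H[...,2]); p,q=pts(im,m); return m.sum(),q.mean(0).round(2)
for nm,f,box in (("cup",lambda h,s,v:(h>160)&(s>80),(345,180,385,220)),("mortar",lambda h,s,v:(s<60)&(v>120),(200,180,237,215)),("orange",lambda h,s,v:(h>8)&(h<25)&(s>150),(395,170,465,260)),("steel",lambda h,s,v:(s<60)&(v>100),(80,175,150,265))):
    print(nm,blob(a,f,box),blob(b,f,box))
E
```

```text
wrist6 -60 463 -99.3 86.6
wrist6 -20 365 -100.0 98.2
wrist6 20 385 -99.5 82.4
wrist6 50 1337 -99.1 98.4
wrist6 80 2018 -99.6 98.4
wrist6 ymax 94.47531281200841
wrist10 -60 474 -99.0 98.5
wrist10 -20 760 -97.5 98.9
wrist10 20 889 -98.3 99.2
wrist10 50 1193 -99.2 98.2
wrist10 80 1620 -98.6 98.8
wrist10 ymax 94.64806568271729
cup (np.int64(270), array([364.9, 199.8])) (np.int64(290), array([364.36, 200.11]))
mortar (np.int64(470), array([218.73, 197.07])) (np.int64(511), array([218.38, 196.8 ]))
orange (np.int64(2969), array([431.02, 216.4 ])) (np.int64(2966), array([431.05, 216.37]))
steel (np.int64(3493), array([113.62, 221.14])) (np.int64(3672), array([113.48, 221.03]))
```

View pics/top10.png

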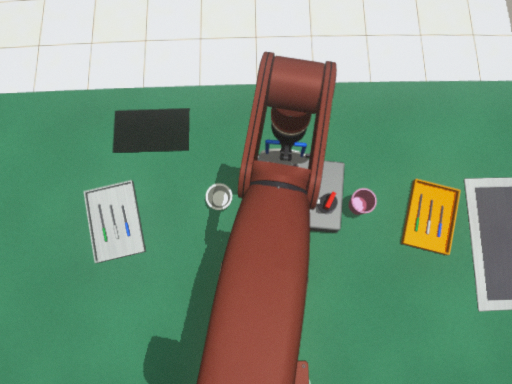

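The bin frame holds to within about 1 mm, and the cup, mortar and trays haven't moved. I'll nudge 0.6 mm, let it settle and hand in.

```bash
python3 -m jog '[0.6,0,0,0,0,0,4, 0.6,0,0,0,0,0,4, 0.6,0,0,0,0,0,4, 0.6,0,0,0,0,0,4, 0.6,0,0,0,0,0,4, 0.6,0,0,0,0,0,4]' 40; python3 c.py 11; python3 -c "
from rig import robot
print(robot.close_job())"
```

```text
clock: 15.75
eef_pos: [653.2, -46.2, 259.9]
tcp_rot: [0.749, 0.663, -0.0, -0.0]
force: [-2.3, 1.1, 1.2]
gripper_width: 8.7
[653.23881912 -46.22151959 259.91173793] 8.739972477666186 [-2.29078089  1.10780512  1.22851318] [0.12750649 0.464621   0.03117114]
tcp local x 69.88712079572805
wrist 2766 2765 [194.54358859 196.08668223] [1.55114218 1.5704903  1.58816782] [65.72478768 69.94028946 73.85878905] [297.34793135 299.52851758 300.80237103]
scene 77 51 [189.85428488 195.98346462] [1.57022658 1.58405357 1.5968905 ] [68.7931247  72.57846922 75.06689822] [275.07007111 297.25725692 300.44234751]
top 103 96 [194.88209646 309.68812755] [1.54621499 1.56375167 1.58442422] [52.00028067 68.61792945 73.61944671] [295.41225937 300.09083982 350.61120953]
the job is handed in; nothing more can be done
None
```

I turned the knob clockwise to its stop, the flap popped ajar, and I let go. I then swung the flap up by its blue bar to its balance point and handed the job in at about 16 s, still gripping it.

**Last checks**
- **Flap angle:** the bar reads 1.570 rad (wrist camera), 1.584 (scene) and 1.564 (top), against the target of 1.571.
- **Holding force:** the wrist force is below 3 N, with the gripper still closed on the bar.
- **Knob:** the wing was measured back at its starting angle after release, and later pictures still show it there.
- **Other objects:** the cup, mortar and both trays are within about 0.5 pixel of where they started in the top view.

**What went wrong or disagreed**
- **Fingertip height:** the fingertips stand about 39 mm higher than the reported tool position implies. My first grip on the knob closed on air above the wing. I measured the offset with two cameras and corrected for it.
- **Arc too tight:** midway through the swing the arm was pushing on the bar with about 20 N, so I relaxed the arc outward and the force went to nearly zero.
- **Flap disc slope:** a rough fit to the flap disc's face gave slopes of -0.01 to +0.05 rad from upright, depending on the camera. I trusted the bar measurement over it.
- **Gripper width:** it reads about 1 mm less than the true thickness of what it holds.

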